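# Set up a slide-staining line in the staining tray

### The arm

A 6-joint arm with a two-finger parallel gripper is mounted at the origin on a cart in front of the work surface, level with it; the furniture and walls round the work are solid. World frame = base frame: x ahead of the robot, y to its left, z up, the work surface at z = 0. Lengths are in m, angles in rad, forces in N, time in s.
With the tool pointing down it reaches from about 0.325 to 0.9 m from the base axis. Payload 6.1 kg.
Tool frame: the origin (TCP) lies on the centre line of the jaws, within the pads' length; the fingertips stand 22 mm ahead of it and the grasp point (between the pads) lies 3 mm ahead of it; z points along the fingers, y is the line along which they close (so a half turn about z gives the same grasp; the last joint's range is limited). The gripper opens to 85 mm and grips with 20 to 120 N. Pads are 22 mm wide; open, the fingers measure 114 mm over their backs; the gripper's body (76 mm by 85 mm) begins 54 mm behind the grasp point. The pads swing forward as they close: fully open they stand 13 mm farther back than shut.
Start: joints at [1.096, 0.22, 1.526, -0, 1.395, -0.126], TCP at [0.214, 0.587, 0.253] pointing down, gripper open.
Joint ranges: [-2.98, 2.98], [-0.91, 2.08], [0.09, 2.57], [-1.24, 4.39], [0.2, 2.65], [-2.68, 2.68]. Speed limits (rad/s): [2.57, 2.57, 3.01, 3.14, 3.14, 3.14].

### API

Orientations are given as a rotation vector (axis times angle).
In Python, from workcell import env gives the robot as it stands.
- The arm moves only by the tool inch_along, called after "Call:" as name(argument=value, ...) on one line, values as JSON. Schema: {"type":"object","properties":{"rows":{"type":"array","items":{"type":"array","items":{"type":"number"},"minItems":5,"maxItems":5},"minItems":1,"maxItems":8},"only":{"type":"string"},"quiet":{"type":"boolean"},"lines":{"type":"string"}},"required":["rows"],"additionalProperties":false}. rows is a list of rows, 1 to 8 of them, each of 5 numbers: dx, dy, dz in cm, then a turn about the tool's z in units of 0.25 rad, then the opening from 0.0 (shut) to 1.0 (fully open); each row is the pose to reach, as a shift and turn from the pose commanded when the call began, along the tool's axes at that moment; what a row does not reach only later rows make up. A row lasts 1/8 s, in which the tool goes at most 0.0625 m and 0.188 rad, less where a joint would pass 70% of its speed; a pose out of reach is approached as far as the arm can. The fingers move at their own pace and stop on an object; the grip force is fixed at half the most. Time passes only in rows, so rows that do not move let the fingers close. The tool returns the time, the measured TCP pose, the force, the opening and the grip force at its end. only (a regular expression) keeps the lines of the reply that match it, lines (a string "A,B") keeps lines A to B, and quiet returns only ok. Input that does not fit is refused with a message, and nothing moves.
- env.observe(): the state, without advancing time (a new reading comes with each control period).
- env.grab_frame(name): name is "scene" or "side" or "wrist"; returns (picture, depth): 384x512x3 uint8, red, green, blue; 384x512 float32, m along the optical axis (not along the pixel's ray), 0 where there is no reading.
- env.camera_info(name): a dict with "fovy" (degrees; the focal length in pixels is half the picture's height over the tangent of half this angle, whatever the lens; pixels are square), "cx", "cy" (the principal point, pixels), "origin" and "rotation" of the camera in the world; the wrist camera has in their place "mount" (4x4, takes a point from camera to tool coordinates, whose origin is the TCP and whose axes are the flange's). Camera axes: x right, y down, z forward; pixel columns grow to the right and rows downward; lengths in m; the calibration is good to about 2 mm. A picture is of the moment at which its call begins: read the wrist's pose just before it. camera_info takes no time and is no camera call.
- env.finish_job(): hands the job in; it is judged then, once.
The state is a dict: "t": time; "joint_positions": joint angles; "dq": joint speeds; "tau": joint torques, N m; "ee_pos": TCP position; "orientation": TCP orientation; "contact_force": force on the tool from outside, world axes, zero at the start; "wrist_torque": the same for the moment, N m; "opening": opening from 0.0 (shut) to 1.0 (fully open); "gripper_force": force on a finger pad.
Only numpy, scipy, OpenCV 4.12 (cv2) and the standard library are available. Lean on these libraries where they do the work, as an engineer would, in place of code of your own. Each camera call takes 0.05 s, during which the arm holds its last target. There are 200 camera calls.

### The job

Set up the staining line in the white tray: stand the glass beaker for rinsing in the tray at the end nearer the wash bottle, the square staining jar in the tray at the other end, and the larger of the two brown dropper bottles between them in the middle of the tray, all three upright in one row along the tray. Close the jar with its clear lid, seated right down in the mouth, and put the little white cover-glass box flat on the bench close beside the tray at the beaker's end, in line with the row. Leave the smaller dropper bottle standing where it is.

Things in the scene. Friction and masses are not known exactly. Their poses are not given: they have to be found in the camera images.
- tray: white rectangular staining tray, 120 mm (its x) by 215 mm (its y), 20 mm high, fixed to the bench; floor 3 mm thick, walls 3 to 4 mm thick. Origin: centre of the underside. Its y axis is the long direction: the two ends lie at y = +108 mm and y = -108 mm.
- wash_bottle: tall white squeeze wash bottle with a red cap and a bent spout, 211 mm high, 73 mm across, at the back of the bench to the left or to the right; it stays there. Origin: underside, within 15 mm of the axis of the bottle. It tells which end of the tray is the beaker's end.
- jar: square clear staining jar with pale content, open at the top, 76 mm high; body 54 mm square, rim 60 mm square round the top; mouth 49 mm square inside. Origin: centre of the underside; x and y axes parallel to its sides, z up. About 0.16 kg. Grasp across the 54 mm between two facing sides.
- jar_lid: loose clear square lid of the jar, right way up on the bench, 14 mm high: below, a plug 42 mm square, 4 mm deep (3 mm play a side in the mouth); flange 60 mm square, 3 mm thick; on top a raised grip 36 mm square, 7 mm high (pinch it). Origin: centre of the plug's underside; x, y along its sides. Seated: origin 72 mm above the jar's, sides parallel to the jar's (any quarter turn).
- beaker: plain round glass beaker, 87 mm high, 70 mm across the rim, 66 mm lower down, empty. Origin: centre of the underside, z up. 0.11 kg. Grasp across the diameter.
- dropper_bottle: the larger of two brown dropper bottles: 92 mm high, round body of 38 mm diameter up to 73 mm, narrower cap above (black teat over a white collar). Origin: centre of the underside, z up. 0.06 kg. Grasp round the body.
- cover_glass_box: small white carton of cover glasses with a red band, 34 mm (its x) by 52 mm (its y) by 22 mm high. Origin: centre of the underside, z up. Grasp across the 34 mm.
- oil_bottle: the smaller of the two brown dropper bottles: 74 mm high, 30 mm diameter, black cap. Origin: centre of the underside. It is to be left where it stands.

How it is judged:
By the outcome, as a careful person would: the job done as asked, in the order asked, and still so for the second after the job is handed in, with the robot touching nothing.
It also fails if it takes over 120 s, if anything falls off the work surface, if the arm or the gripper's body presses on something with over 40 N, if the wrist force passes 120 N, or if a joint passes its speed limit or range.

## Working session

There is one attempt and no reset: what is moved stays moved. The work goes in short steps, Python scripts to look and compute and a tool call to move; the robot and the scene stay as the last step left them, time stands still between calls to the robot, and variables do not carry over. Pictures are saved under pics/ and viewed, at most 14 in all, crops included, and the job is handed in when it is done.

```bash
ls; mkdir -p pics
```

Run:
```python
from workcell import env
import cv2,json
import numpy as np
print(env.observe())
for n in ["scene","side","wrist"]:
    print(n,env.camera_info(n))
for n in ["scene","side"]:
    p,d=env.grab_frame(n); cv2.imwrite(f"pics/{n}0.png",p[:,:,::-1]); np.save(f"pics/{n}0_d.npy",d)
```

```text
pics
workcell.py
{'t': 0.0, 'joint_positions': array([ 1.09589799e+00,  2.21231006e-01,  1.52762153e+00, -3.87040961e-06,
        1.39470677e+00, -1.26087515e-01]), 'dq': array([ 4.58895543e-04,  4.57900217e-04, -1.24350424e-04, -7.01378340e-04,
        1.11779236e-04,  3.11935902e-05]), 'tau': array([-2.75947335e-03, -4.96912766e+01, -3.89385939e+01, -3.92539887e-04,
        1.14967319e-02,  2.17023080e-05]), 'ee_pos': array([0.21334777, 0.58685292, 0.25219067]), 'orientation': array([-5.45035656e-01, -3.09336346e+00,  2.95200618e-03]), 'contact_force': array([-0.22510996, -0.52577108, -0.13184426]), 'wrist_torque': array([-0.00030373, -0.02403827,  0.03097162]), 'gripper_force': 0.0, 'opening': 1.0030366774384987}
scene {'fovy': 57.863046573998986, 'cx': 256.06463474541437, 'cy': 190.30372913493775, 'origin': array([ 0.10827903, -0.54576216,  0.55286579]), 'rotation': array([-2.0756948 ,  0.76331016, -0.42164952])}
side {'fovy': 54.38146113163764, 'cx': 249.12060019241875, 'cy': 194.85597844723392, 'origin': array([ 0.14041198, -0.69633764,  0.58373853]), 'rotation': array([-2.09179345,  0.58095243, -0.31574701])}
wrist {'fovy': 60.931510313652886, 'cx': 250.83493950141272, 'cy': 191.1440510669883, 'mount': array([[ 1.75705145e-05, -9.58061012e-01, -2.86564297e-01,
         7.36313447e-02],
       [ 9.99999892e-01, -1.16328724e-04,  4.50232389e-04,
         9.26677171e-04],
       [-4.64685757e-04, -2.86564274e-01,  9.58060907e-01,
        -1.20651154e-01],
       [ 0.00000000e+00,  0.00000000e+00,  0.00000000e+00,
         1.00000000e+00]])}
```
View pics/scene0.png

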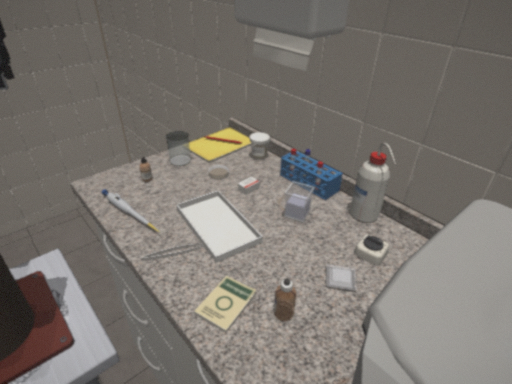

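View pics/side0.png

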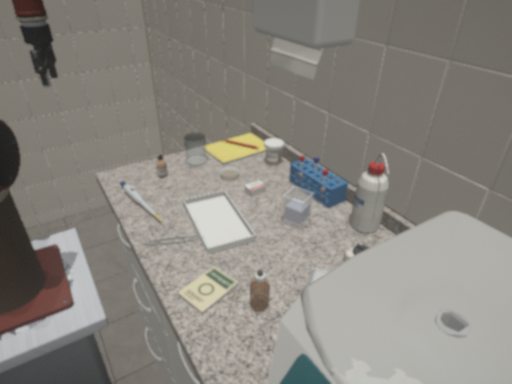

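The scene view shows the tray at (218,224), beaker (178,150), small oil bottle (146,170), box (249,184), jar (298,203), lid (340,277), large dropper (285,300) and wash bottle (370,190). The side view agrees with it, with the lid half hidden.

Create h.py:
```python
import numpy as np, cv2
from scipy.spatial.transform import Rotation as R
from workcell import env
def cam(name, st=None):
    c=env.camera_info(name); f=192/np.tan(np.radians(c["fovy"]/2))
    K=np.array([[f,0,c["cx"]],[0,f,c["cy"]],[0,0,1]])
    if name=="wrist":
        T=np.eye(4); T[:3,:3]=R.from_rotvec(st["orientation"]).as_matrix(); T[:3,3]=st["ee_pos"]
        T=T@c["mount"]; return K,T[:3,:3],T[:3,3]
    return K,R.from_rotvec(np.ravel(c["rotation"])).as_matrix(),np.array(c["origin"])
def ray(C,uv):
    K,Rm,o=C; uv=np.atleast_2d(uv).astype(float)
    return (Rm@np.linalg.inv(K)@np.c_[uv,np.ones(len(uv))].T).T
def onplane(C,uv,z):
    d=ray(C,uv); return C[2]+d*((z-C[2][2])/d[:,2])[:,None]
def cloud(C,depth):
    v,u=np.mgrid[:384,:512]; d=ray(C,np.c_[u.ravel(),v.ravel()])
    return (C[2]+d*depth.reshape(-1,1)).reshape(384,512,3)
def grab(name,tag):
    st=env.observe(); p,d=env.grab_frame(name); cv2.imwrite(f"pics/{tag}.png",p[:,:,::-1])
    return p,d,cam(name,st),st
```

Run:
```python
from h import *
np.set_printoptions(precision=3,suppress=True)
for n,px in [("scene",dict(tray=(218,224),beaker=(178,136),oil=(146,170),box=(249,184),jar=(298,203),lid=(340,277),drop=(285,300),wash=(370,195),benchfree=(250,260),washbase=(365,218),jarbase=(295,217),dropbase=(284,316),oilbase=(146,179),bkbase=(180,163)))]:
    d=np.load(f"pics/{n}0_d.npy"); C=cam(n); P=cloud(C,d)
    for k,(u,v) in px.items(): print(k,P[v,u],onplane(C,(u,v),0)[0])
    im=cv2.imread("pics/scene0.png")
    # tray outline from colour
    hsv=cv2.cvtColor(im,cv2.COLOR_BGR2HSV); m=((hsv[...,2]>150)&(hsv[...,1]<60)).astype(np.uint8)
    c=max(cv2.findContours(m[185:260,170:270].copy(),0,2,offset=(170,185))[0],key=cv2.contourArea)
    q=cv2.boxPoints(cv2.minAreaRect(c)); a=cv2.approxPolyDP(c,6,True)[:,0]
    print(a); w=onplane(C,a,0.003); print(w, np.linalg.norm(np.diff(w,axis=0),axis=1))
```

```text
tray [ 0.468 -0.005  0.002] [ 0.469 -0.003  0.   ]
beaker [0.572 0.345 0.072] [0.641 0.478 0.   ]
oil [0.425 0.274 0.04 ] [0.449 0.337 0.   ]
box [0.618 0.058 0.023] [0.64  0.083 0.   ]
jar [ 0.624 -0.117  0.056] [ 0.682 -0.069  0.   ]
lid [ 0.553 -0.305  0.013] [ 0.564 -0.299  0.   ]
drop [ 0.401 -0.297  0.06 ] [ 0.437 -0.267  0.   ]
wash [ 0.749 -0.227  0.084] [ 0.863 -0.17   0.   ]
benchfree [ 0.453 -0.143 -0.001] [ 0.452 -0.144  0.   ]
washbase [ 0.75  -0.228  0.014] [ 0.767 -0.22   0.   ]
jarbase [ 0.623 -0.113  0.011] [ 0.634 -0.104  0.   ]
dropbase [ 0.401 -0.298  0.017] [ 0.41  -0.291  0.   ]
oilbase [0.42  0.274 0.012] [0.427 0.292 0.   ]
bkbase [0.541 0.293 0.011] [0.549 0.309 0.   ]
[[170 194]
 [170 218]
 [181 221]
 [170 247]
 [184 238]
 [195 242]
 [176 206]
 [216 256]
 [269 236]
 [269 200]
 [258 193]
 [269 185]
 [255 192]
 [250 216]
 [251 203]
 [243 194]
 [235 198]
 [236 185]
 [186 185]
 [177 195]
 [196 196]
 [181 202]]
[[ 0.441  0.178  0.003]
 [ 0.39   0.088  0.003]
 [ 0.405  0.061  0.003]
 [ 0.339 -0.001  0.003]
 [ 0.378  0.004  0.003]
 [ 0.39  -0.023  0.003]
 [ 0.426  0.121  0.003]
 [ 0.401 -0.09   0.003]
 [ 0.533 -0.116  0.003]
 [ 0.629 -0.013  0.003]
 [ 0.628  0.03   0.003]
 [ 0.677  0.04   0.003]
 [ 0.624  0.039  0.003]
 [ 0.547 -0.032  0.003]
 [ 0.583  0.008  0.003]
 [ 0.593  0.053  0.003]
 [ 0.565  0.052  0.003]
 [ 0.605  0.099  0.003]
 [ 0.497  0.188  0.003]
 [ 0.453  0.162  0.003]
 [ 0.49   0.126  0.003]
 [ 0.445  0.128  0.003]] [0.103 0.031 0.09  0.04  0.03  0.149 0.212 0.135 0.141 0.043 0.051 0.053
 0.105 0.054 0.046 0.028 0.062 0.14  0.051 0.052 0.045]
```

Add to h.py:
```python
def go(xyz,ydir=None,st=None):
    """shift (tool axes) and turn to bring TCP to xyz with the closing line along angle ydir (rad, mod pi)"""
    st=st or env.observe(); Rm=R.from_rotvec(st["orientation"]).as_matrix()
    d=Rm.T@(np.array(xyz)-st["ee_pos"]); t=0
    if ydir is not None:
        cur=np.arctan2(Rm[1,1],Rm[0,1]); t=-(ydir-cur); t=(t+np.pi/2)%np.pi-np.pi/2
    return np.r_[d,t].round(4), round(float(st["joint_positions"][5]),2)
```

Run:
```python
from h import *
np.set_printoptions(precision=4,suppress=True)
d=np.load("pics/scene0_d.npy"); C=cam("scene"); P=cloud(C,d); im=cv2.imread("pics/scene0.png")
Z=P[...,2]
ok=(d>0)&(P[...,0]>.25)&(P[...,0]<.95)&(P[...,1]>-.45)&(P[...,1]<.5)
print("bench z",np.median(Z[ok&(abs(Z)<.01)]))
m=(ok&(Z>.012)&(Z<.3)).astype(np.uint8)
n,l,s,c=cv2.connectedComponentsWithStats(m)
for i in range(1,n):
    if s[i,4]>25:
        q=P[l==i]; print(s[i],"med",np.median(q,0),"min",np.percentile(q,2,axis=0),"max",np.percentile(q,98,axis=0))
t=ok&(abs(P[...,0]-.47)<.11)&(abs(P[...,1])<.14)&(Z>.012)&(Z<.026)
n,l,s,c=cv2.connectedComponentsWithStats(t.astype(np.uint8)); i=1+np.argmax(s[1:,4])
q=P[l==i][:,:2].astype(np.float32); print("tray",cv2.minAreaRect(q*1000))
```

```text
bench z -0.00024634351831859247
[  217    38   295   292 33707] med [ 0.8408 -0.1607  0.1707] min [ 0.5123 -0.4452  0.0223] max [0.8442 0.4475 0.2939]
[166 131  25  33 666] med [0.5497 0.2996 0.0615] min [0.524  0.2859 0.0143] max [0.5884 0.3528 0.0868]
[204 136  39   8  96] med [0.7314 0.322  0.0167] min [0.6948 0.2743 0.0124] max [0.7651 0.3844 0.0207]
[140 157  13  22 201] med [0.4246 0.2769 0.042 ] min [0.4131 0.2705 0.0132] max [0.4401 0.288  0.0717]
[209 165  20  11 182] med [0.6031 0.1806 0.0146] min [0.5773 0.1537 0.0125] max [0.6311 0.2092 0.0164]
[238 177  22  14 190] med [0.6195 0.0615 0.0212] min [0.5982 0.0479 0.0124] max [0.6495 0.0819 0.0236]
[102 189  58  43 409] med [0.3197 0.1867 0.0182] min [0.3014 0.0651 0.0124] max [0.3394 0.2829 0.0248]
[177 190  86  69 605] med [ 0.4634 -0.0316  0.0175] min [ 0.3942 -0.1186  0.0122] max [0.5346 0.1041 0.0209]
[355 234  35  28 612] med [ 0.6598 -0.3061  0.026 ] min [ 0.641  -0.3308  0.0133] max [ 0.6968 -0.2743  0.0427]
[333 267  18  16 239] med [ 0.5596 -0.3032  0.0139] min [ 0.5404 -0.3225  0.0123] max [ 0.5802 -0.283   0.0156]
[274 279  23  40 713] med [ 0.4046 -0.2942  0.0584] min [ 0.395  -0.3051  0.0143] max [ 0.4236 -0.274   0.0908]
tray ((465.41046142578125, -6.11761474609375), (217.9415740966797, 121.61263275146484), 82.16495513916016)
```

Run:
```python
from h import *
print(go([.558,.32,.25],-0.137))
```

```text
(array([-0.4151, -0.1331,  0.0024,  1.359 ]), -0.13)
```

The rows are not in the units I measure in: shifts go in cm and turns go in units of 0.25 rad. I convert before sending: -0.415 m is -41.5, -0.133 m is -13.3, 1.359 rad is 5.436.

Call:
inch_along(rows=[[-41.5,-13.3,0,5.436,1],[-41.5,-13.3,0,5.436,1],[-41.5,-13.3,0,5.436,1],[-41.5,-13.3,0,5.436,1],[-41.5,-13.3,0,5.436,1],[-41.5,-13.3,0,5.436,1],[-41.5,-13.3,0,5.436,1],[-41.5,-13.3,0,5.436,1]])

```text
t: 1.1
ee_pos: [0.5612, 0.3167, 0.2524]
orientation: [2.377, 2.053, -0.002]
contact_force: [-1.1, 0.0, -0.9]
opening: 1.001
gripper_force: 0.0
```

Call:
inch_along(rows=[[0,0,0,0,1],[0,0,0,0,1],[0,0,0,0,1]])

```text
t: 1.48
ee_pos: [0.5575, 0.3213, 0.2533]
orientation: [-2.366, -2.067, 0.0]
contact_force: [-0.9, -0.4, -0.2]
opening: 0.998
gripper_force: 0.0
```

Run:
```python
from h import *
print(go([.558,.32,.25],-0.137)); p,d,C,st=grab("wrist","w1"); np.save("pics/w1_d.npy",d); print(st)
```

```text
(array([-0.0012,  0.0007,  0.0033,  0.002 ]), 0.54)
{'t': 1.475, 'joint_positions': array([4.00361510e-01, 2.64005095e-01, 1.47476693e+00, 2.31365425e-05,
       1.40291820e+00, 5.35326461e-01]), 'dq': array([ 6.86421141e-04,  6.11316356e-04, -3.37002015e-03, -8.56208952e-05,
       -8.14098925e-04,  4.31224473e-03]), 'tau': array([-2.63784025e-01, -5.16744912e+01, -3.90051806e+01, -1.51626096e-02,
       -1.06766915e-03, -8.33385915e-03]), 'ee_pos': array([0.55746866, 0.32128871, 0.25330839]), 'orientation': array([-2.36614464e+00, -2.06655180e+00,  1.34406745e-04]), 'contact_force': array([-0.92379683, -0.44057258, -0.21232874]), 'wrist_torque': array([ 0.03698042,  0.00725112, -0.00818269]), 'gripper_force': 0.0, 'opening': 0.9978841576833415}
```

View pics/w1.png

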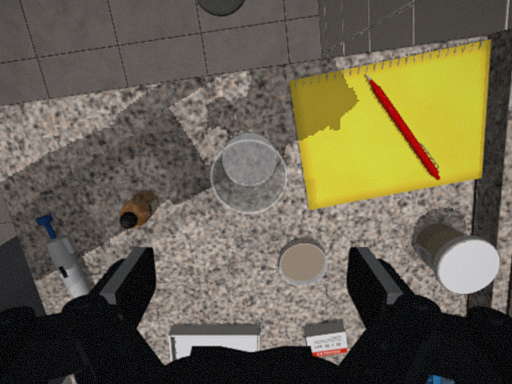

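Wrist view: beaker rim is a circle at about (249,176), radius 38; its base is at about (249,160), and the oil bottle is at (135,213).

Run:
```python
from h import *
np.set_printoptions(precision=4,suppress=True)
st={'ee_pos':np.array([0.55746866, 0.32128871, 0.25330839]),'orientation':np.array([-2.36614464e+00, -2.06655180e+00,  1.34406745e-04])}
C=cam("wrist",st); im=cv2.imread("pics/w1.png",0)
c=cv2.HoughCircles(cv2.GaussianBlur(im,(3,3),0)[100:240,180:320],cv2.HOUGH_GRADIENT,1,10,param1=60,param2=15,minRadius=33,maxRadius=44); print(c[0][:4]+[180,100,0])
for u in [(211,178),(286,178),(249,213),(249,139)]+[tuple(k[:2]+[180,100]) for k in c[0][:1]]: print(onplane(C,u,.087))
d=np.load("pics/w1_d.npy"); P=cloud(C,d); q=P[100:240,195:300].reshape(-1,3); q=q[(q[:,2]>.075)&(q[:,2]<.095)]
print(len(q),q.min(0),q.max(0), cv2.minEnclosingCircle(q[:,:2].astype(np.float32)))
print("bench",np.median(P[250:300,180:260,2]), P[218,128])
```

```text
[[248.5 177.5  39. ]
 [247.5 167.5  43.4]
 [256.5 156.5  43.4]
 [236.5 160.5  43.4]]
[[0.5213 0.3269 0.087 ]]
[[0.5887 0.3178 0.087 ]]
[[0.5509 0.2888 0.087 ]]
[[0.5603 0.3572 0.087 ]]
[[0.5551 0.3228 0.087 ]]
1213 [0.5198 0.288  0.0751] [0.5894 0.3576 0.0891] ((0.5547381043434143, 0.3227534890174866), 0.03515149652957916)
bench -0.00025406465335828243 [0.4285 0.2926 0.0673]
```

Run:
```python
from h import *
print(go([.555,.3228,.053],-0.137))
```

```text
(array([ 0.0011, -0.0028,  0.2004,  0.0018]), 0.54)
```

Call:
inch_along(rows=[[0.1,-0.3,3,0,1],[0.1,-0.3,8,0,1],[0.1,-0.3,13,0,1],[0.1,-0.3,17,0,1],[0.1,-0.3,20,0,1],[0.1,-0.3,20,0,1],[0.1,-0.3,20,0,1]])

```text
t: 2.4
ee_pos: [0.5561, 0.3226, 0.0548]
orientation: [2.367, 2.065, 0.003]
contact_force: [-0.5, 0.1, 0.4]
opening: 1.002
gripper_force: 0.0
```

Call:
inch_along(rows=[[0,0,0,0,0],[0,0,0,0,0],[0,0,0,0,0],[0,0,0,0,0]])

```text
t: 2.9
ee_pos: [0.5566, 0.3228, 0.0561]
orientation: [2.368, 2.064, 0.006]
contact_force: [-2.1, 0.0, 5.0]
opening: 0.793
gripper_force: 66.6
```

In the tool's units: -0.15 m is -15, -0.13 m is -13.

Call:
inch_along(rows=[[0,0,-3,0,0],[0,0,-8,0,0],[0,0,-13,0,0],[0,0,-15,0,0]])

```text
t: 3.4
ee_pos: [0.5573, 0.3228, 0.2086]
orientation: [2.366, 2.063, 0.012]
contact_force: [0.1, -0.4, -1.6]
opening: 0.797
gripper_force: 67.5
```

```bash
python3 - <<'E'
from h import *
print(go([.4567,-.0695,.2],-0.137))
E
```

```text
(array([-4.024e-01, -4.620e-02,  6.700e-03,  1.000e-04]), 0.54)
```

Call:
inch_along(rows=[[-6,-0.7,0,0,0],[-12,-1.4,0,0,0],[-18,-2,0,0,0],[-24,-2.7,0,0,0],[-30,-3.4,0,0,0],[-36,-4.1,0,0,0],[-40.2,-4.6,0,0,0],[-40.2,-4.6,0,0,0]])

```text
t: 4.4
ee_pos: [0.4539, -0.0724, 0.2028]
orientation: [-2.373, -2.059, 0.001]
contact_force: [0.4, 0.2, -0.8]
opening: 0.789
gripper_force: 67.5
```

Call:
inch_along(rows=[[0,0,0,0,0],[0,0,0,0,0]])

```text
t: 4.65
ee_pos: [0.4549, -0.069, 0.203]
orientation: [-2.366, -2.066, 0.0]
contact_force: [0.6, 0.3, -1.6]
opening: 0.793
gripper_force: 67.5
```

Create tray.py:
```python
from h import *
import sys
np.set_printoptions(precision=4,suppress=True)
p,d,C,st=grab("wrist",sys.argv[1]); P=cloud(C,d); np.save(f"pics/{sys.argv[1]}_d.npy",d)
q=P.reshape(-1,3); m=(q[:,2]>.015)&(q[:,2]<.024)&(abs(q[:,0]-.465)<.085)&(abs(q[:,1])<.125)
q=q[m]; a=np.array([.136,.991]); a/=np.linalg.norm(a); b=np.array([a[1],-a[0]])
l=(q[:,:2]-[.4654,-.0061])@np.c_[a,b]; print(len(q),"long",np.percentile(l[:,0],[.5,99.5]),"short",np.percentile(l[:,1],[.5,99.5]))
print(cv2.minAreaRect((q[:,:2]*1000).astype(np.float32)),"z rim",np.median(q[:,2]))
```

```bash
python3 tray.py w2
```

```text
1759 long [-0.1041  0.0845] short [-0.0622  0.0578]
((461.88641357421875, -15.646156311035156), (191.3148956298828, 120.44178009033203), 82.25202941894531) z rim 0.019623571859332722
```

View pics/w2.png

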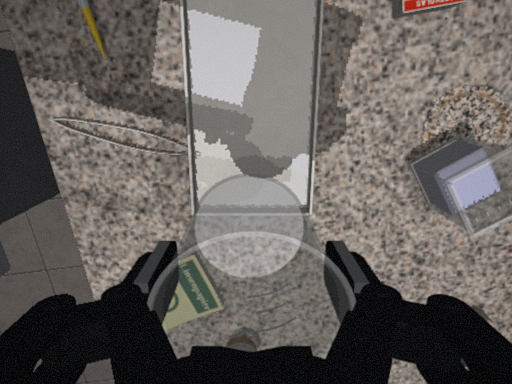

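Wrist view: the tray is straight along the image, with its near end edge at row ~213 (columns 192–312) behind the held beaker. The jar is at right (~470,185), the card and dropper lie below, and the beaker hangs upright with its base at about (249,225).

Run:
```python
from h import *
np.set_printoptions(precision=4,suppress=True)
st=env.observe(); C=cam("wrist",st)
d=np.load("pics/w2_d.npy"); P=cloud(C,d)
a=np.array([.1364,.9907]); b=np.array([a[1],-a[0]])
for u in [(191,213),(311,213),(188,213),(314,213)]:
    for X in (onplane(C,u,.02)[0],P[u[1],u[0]]):
        print(u,X,(X[:2]-[.4654,-.0061])@np.c_[a,b])
im=cv2.imread("pics/w2.png",0); print(im[200:225,215],im[200:225,300],im[120,178:200],im[120,306:330])
# beaker base: points by depth
q=P[170:300,180:320].reshape(-1,3); zz=q[:,2]; print(np.histogram(zz,bins=np.arange(-.02,.22,.02)))
print(go([0.45,-.07,.056],-.137,st))
```

```text
(191, 213) [ 0.3904 -0.0998  0.02  ] [-0.103  -0.0615]
(191, 213) [ 0.3902 -0.1     0.0192] [-0.1033 -0.0616]
(311, 213) [ 0.5083 -0.1158  0.02  ] [-0.1028  0.0574]
(311, 213) [ 0.5083 -0.1158  0.02  ] [-0.1028  0.0574]
(188, 213) [ 0.3875 -0.0994  0.02  ] [-0.103  -0.0645]
(188, 213) [ 0.3824 -0.1062  0.0001] [-0.1105 -0.0685]
(314, 213) [ 0.5112 -0.1162  0.02  ] [-0.1028  0.0604]
(314, 213) [ 0.5143 -0.1243 -0.0003] [-0.1104  0.0646]
[159 159 159 155 161 149 137 141 129 127 125 127 128 146 161 151 141 138
 140 142 141 146 143 138 125] [202 187 174 160 148 136 117 112  89  95 107 122 134 158 167 153 148 150
 145 137 140 142 152 150 154] [ 73  79  79  72  71  60  41  43  93 117 117  83  67  70  84 108 116 114
 111 111 115 108] [143 135 136 119 108  81  62  66 106 136 134 102  83  81  75  75  68  77
  82 102 106 101  88  73]
(array([ 648, 2400,  117,    0,    0,    0,    0,    0, 4143, 3539, 2836]), array([-0.02,  0.  ,  0.02,  0.04,  0.06,  0.08,  0.1 ,  0.12,  0.14,
        0.16,  0.18,  0.2 ]))
(array([-0.0018, -0.0047,  0.1471,  0.0018]), -0.19)
```

Run:
```python
from h import *
print(go([.4552,-.0653,.060],-.137))
```

```text
(array([ 0.0036, -0.0002,  0.1431,  0.0018]), -0.19)
```

Call:
inch_along(rows=[[0.35,0,4,0,0],[0.35,0,8,0,0],[0.35,0,11.5,0,0],[0.35,0,13.5,0,0],[0.35,0,14.2,0,0],[0.35,0,14.2,0,0],[0.35,0,14.2,0,0]])

```text
t: 5.58
ee_pos: [0.4564, -0.0666, 0.0624]
orientation: [2.366, 2.064, 0.002]
contact_force: [0.3, 0.6, -2.1]
opening: 0.794
gripper_force: 67.5
```

Call:
inch_along(rows=[[0,0,0.2,0,0],[0,0,0.2,0,0],[0,0,0.3,0,0],[0,0,0.3,0,0],[0,0,0.3,0,0]])

```text
t: 6.2
ee_pos: [0.4556, -0.0668, 0.0592]
orientation: [2.368, 2.064, 0.0]
contact_force: [-2.6, 0.3, 6.6]
opening: 0.795
gripper_force: 67.9
```

In the tool's units: -0.2 m is -20, -0.17 m is -17.

Call:
inch_along(rows=[[0,0,0,0,1],[0,0,0,0,1],[0,0,0,0,1],[0,0,-3,0,1],[0,0,-8,0,1],[0,0,-13,0,1],[0,0,-17,0,1],[0,0,-20,0,1]])

```text
t: 7.2
ee_pos: [0.4558, -0.0667, 0.2605]
orientation: [2.367, 2.063, 0.002]
contact_force: [-0.3, -0.6, -0.1]
opening: 1.002
gripper_force: 0.0
```

Run:
```python
from h import *
print(go([.63,-.105,.22])); p,d,C,st=grab("wrist","w3"); np.save("pics/w3_d.npy",d)
P=cloud(C,d); q=P.reshape(-1,3); q=q[(q[:,2]>.075)&(q[:,2]<.095)&(abs(q[:,0]-.456)<.06)&(abs(q[:,1]+.066)<.06)]
print(len(q),cv2.minEnclosingCircle(q[:,:2].astype(np.float32)),st["contact_force"])
```

```text
(array([-0.0142,  0.1778,  0.0409,  0.    ]), -0.18)
1254 ((0.453544557094574, -0.067209891974926), 0.03519558534026146) [-0.30289228 -0.58526097 -0.06245256]
```

Run:
```python
from h import *
print(go([.64,-.1,.25],-.137))
```

```text
(array([-0.0076,  0.1852,  0.0159,  0.0002]), -0.18)
```

Call:
inch_along(rows=[[-0.3,6,0,0,1],[-0.6,12,0,0,1],[-0.8,18.7,1,0,1],[-0.8,18.7,1,0,1],[-0.8,18.7,1,0,1],[-0.8,18.7,1,0,1]])

```text
t: 8.0
ee_pos: [0.6388, -0.0998, 0.2495]
orientation: [2.367, 2.064, 0.001]
contact_force: [0.3, 0.1, 0.4]
opening: 1.003
gripper_force: 0.0
```

Run:
```python
from h import *
np.set_printoptions(precision=4,suppress=True)
p,d,C,st=grab("wrist","w4"); np.save("pics/w4_d.npy",d)
P=cloud(C,d); q=P.reshape(-1,3); q=q[(q[:,2]>.068)&(q[:,2]<.084)&(abs(q[:,0]-.645)<.07)&(abs(q[:,1]+.1)<.07)]
print(st["ee_pos"],len(q),cv2.minAreaRect((1000*q[:,:2]).astype(np.float32)))
```

```text
[ 0.6388 -0.0998  0.2495] 1451 ((644.9207153320312, -96.70112609863281), (59.928462982177734, 59.35974884033203), 23.619932174682617)
```

View pics/w4.png

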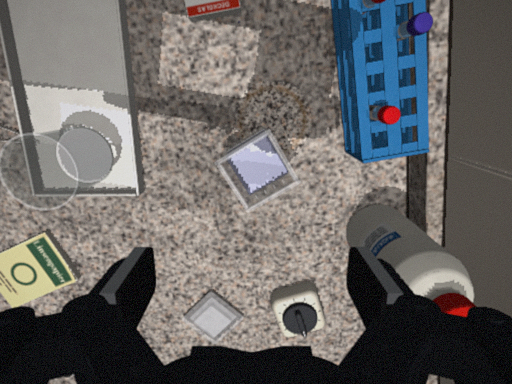

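Wrist view: the jar is at (258,170), turned about 24°, with the lid at (213,317), the beaker standing in the tray corner end at (38,172), and the wash bottle at lower right, clear of the grasp.

Run:
```python
from h import *
print(go([.6449,-.0967,.048],.4122))
```

```text
(array([ 0.004 ,  0.0051,  0.2019, -0.5492]), -0.14)
```

Call:
inch_along(rows=[[0.2,0.25,1,-0.72,1],[0.4,0.5,3,-1.44,1],[0.4,0.5,8,-2.196,1],[0.4,0.5,13,-2.196,1],[0.4,0.5,17.5,-2.196,1],[0.4,0.5,20.2,-2.196,1],[0.4,0.5,20.2,-2.196,1],[0.4,0.5,20.2,-2.196,1]])

```text
t: 9.05
ee_pos: [0.6461, -0.097, 0.0489]
orientation: [1.718, 2.626, 0.002]
contact_force: [0.0, 0.5, 0.4]
opening: 0.999
gripper_force: 0.0
```

Call:
inch_along(rows=[[0,0,0,0,0],[0,0,0,0,0],[0,0,0,0,0],[0,0,0,0,0],[0,0,0,0,0]])

```text
t: 9.68
ee_pos: [0.6463, -0.0971, 0.0484]
orientation: [1.718, 2.626, 0.001]
contact_force: [-0.4, 0.3, 6.2]
opening: 0.622
gripper_force: 63.7
```

In the tool's units: -0.03 m is -3, -0.16 m is -16.

Call:
inch_along(rows=[[0,0,-3,0,0],[0,0,-8,0,0],[0,0,-13,0,0],[0,0,-16,0,0],[0,0,-16,0,0]])

```text
t: 10.3
ee_pos: [0.6468, -0.0972, 0.2099]
orientation: [1.717, 2.624, 0.003]
contact_force: [0.6, -0.3, -0.8]
opening: 0.631
gripper_force: 63.6
```

```bash
python3 - <<'E'
from h import *
print(go([.4729,.0635,.2],-0.137))
E
```

```text
(array([ 0.2169, -0.095 ,  0.0085,  0.549 ]), -0.68)
```

In the tool's units: 0.217 m is 21.7, 0.2 m is 20, 0.549 rad is 2.196.

Call:
inch_along(rows=[[5,-2.2,0,0.56,0],[10,-4.4,0,1.12,0],[15,-6.6,0,1.68,0],[20,-8.8,0,2.196,0],[21.7,-9.5,0,2.196,0],[21.7,-9.5,0,2.196,0],[21.7,-9.5,0,2.196,0]])

```text
t: 11.18
ee_pos: [0.4718, 0.0634, 0.206]
orientation: [2.368, 2.064, -0.0]
contact_force: [0.3, 0.4, -1.7]
opening: 0.627
gripper_force: 63.9
```

```bash
python3 tray.py w5
```

Run:
```python
from h import *
np.set_printoptions(precision=4,suppress=True)
d=np.load("pics/w5_d.npy"); st=env.observe(); C=cam("wrist",st); P=cloud(C,d); print(st["ee_pos"],go([.4729,.0635,.054],-.137,st))
```

```text
1011 long [0.0409 0.1093] short [-0.0621  0.0576]
((473.1499938964844, 66.96905517578125), (71.9626235961914, 120.37599182128906), 82.16385650634766) z rim 0.01964567739598283
[0.4719 0.0632 0.206 ] (array([ 0.0005,  0.001 ,  0.152 , -0.0003]), 0.11)
```

View pics/w5.png

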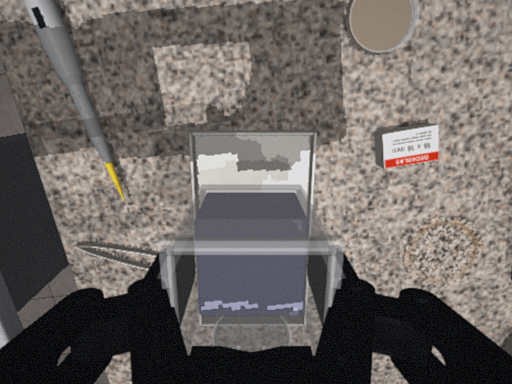

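Wrist view: the jar is held straight over the tray with its sides parallel to the tray walls. The far tray end is at row ~132 (columns 192–315) and the box is at (410,147).

In the tool's units: 0.15 m is 15, 0.152 m is 15.2.

Call:
inch_along(rows=[[0,0.05,4,0,0],[0.05,0.05,8,0,0],[0.05,0.05,12,0,0],[0.05,0.05,14.3,0,0],[0.05,0.05,15,0,0],[0.05,0.05,15,0,0],[0.05,0.05,15.2,0,0],[0.05,0.05,15.2,0,0]])

```text
t: 12.22
ee_pos: [0.4724, 0.0644, 0.0552]
orientation: [2.367, 2.063, 0.002]
contact_force: [-0.6, -0.0, -1.5]
opening: 0.621
gripper_force: 63.9
```

Call:
inch_along(rows=[[0,0,0.2,0,0],[0,0,0.2,0,0]])

```text
t: 12.48
ee_pos: [0.4716, 0.0645, 0.0524]
orientation: [2.368, 2.064, 0.0]
contact_force: [-0.2, 0.0, -0.8]
opening: 0.623
gripper_force: 63.9
```

Call:
inch_along(rows=[[-0.15,0,0,0,0],[-0.15,0,0.1,0,0],[-0.15,0,0.2,0,0],[-0.15,0,0.2,0,0]])

```text
t: 12.98
ee_pos: [0.4716, 0.063, 0.0514]
orientation: [-2.368, -2.064, 0.001]
contact_force: [-5.6, 0.2, 11.2]
opening: 0.623
gripper_force: 65.0
```

In the tool's units: -0.2 m is -20, -0.18 m is -18.

Call:
inch_along(rows=[[0,0,0,0,1],[0,0,0,0,1],[0,0,0,0,1],[0,0,-4,0,1],[0,0,-9,0,1],[0,0,-14,0,1],[0,0,-18,0,1],[0,0,-20,0,1]])

```text
t: 13.98
ee_pos: [0.4724, 0.063, 0.2532]
orientation: [2.366, 2.062, 0.005]
contact_force: [0.1, -0.6, -0.6]
opening: 0.998
gripper_force: 0.0
```

Create jar.py:
```python
from h import *
import sys
np.set_printoptions(precision=4,suppress=True)
p,d,C,st=grab("wrist",sys.argv[1]); P=cloud(C,d)
q=P.reshape(-1,3); q=q[(q[:,2]>.070)&(q[:,2]<.088)&(abs(q[:,0]-.472)<.05)&(abs(q[:,1]-.063)<.05)]
print(st["ee_pos"],len(q),cv2.minAreaRect((1000*q[:,:2]).astype(np.float32)),np.median(q[:,2]))
```

```bash
python3 jar.py w6
```

Run:
```python
from h import *
print(go([.408,-.285,.23],-.137))
```

```text
[0.4724 0.063  0.2532] 1479 ((470.9005432128906, 64.26725769042969), (58.52350616455078, 59.38120651245117), 82.56449127197266) 0.07881807045898376
(array([-0.3536, -0.0174,  0.0248,  0.    ]), 0.1)
```

Call:
inch_along(rows=[[-6,-0.3,0,0,1],[-12,-0.6,0,0,1],[-18,-0.9,1,0,1],[-24,-1.2,2,0,1],[-30,-1.5,2,0,1],[-35.3,-1.7,2.5,0,1],[-35.3,-1.7,2.5,0,1],[-35.3,-1.7,2.5,0,1]])

```text
t: 15.02
ee_pos: [0.406, -0.2838, 0.2243]
orientation: [-2.368, -2.062, -0.0]
contact_force: [-0.9, 1.4, -0.3]
opening: 1.001
gripper_force: 0.0
```

Run:
```python
from h import *
np.set_printoptions(precision=4,suppress=True)
p,d,C,st=grab("wrist","w7"); P=cloud(C,d)
q=P.reshape(-1,3); q=q[(abs(q[:,0]-.41)<.06)&(abs(q[:,1]+.285)<.06)]
for a,b in ((.06,.075),(.075,.084),(.086,.096)):
    s=q[(q[:,2]>a)&(q[:,2]<b)]; print(a,len(s),cv2.minEnclosingCircle((1000*s[:,:2]).astype(np.float32)) if len(s) else 0)
print(st["ee_pos"])
```

```text
0.06 731 ((412.57110595703125, -284.0682678222656), 18.386140823364258)
0.075 191 ((412.6577453613281, -284.2326965332031), 10.915555000305176)
0.086 179 ((412.5220031738281, -284.263671875), 6.214110374450684)
[ 0.406  -0.2838  0.2243]
```

View pics/w7.png

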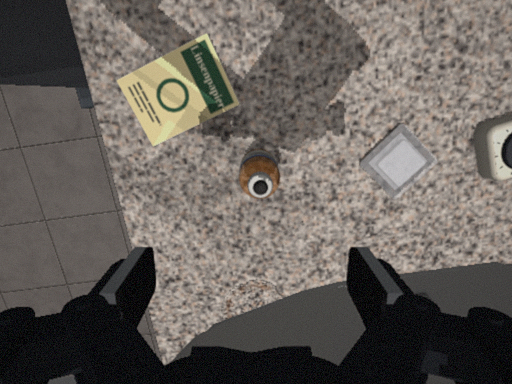

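Wrist view: the large dropper stands at (262,180), the lid is at (399,161) turned about 45°, and the card is clear of both.

Run:
```python
from h import *
print(go([.4126,-.2841,.055],-.137))
```

```text
(array([-0.    ,  0.0065,  0.1696,  0.0004]), -0.63)
```

In the tool's units: 0.168 m is 16.8, 0.14 m is 14.

Call:
inch_along(rows=[[0,0.65,4,0,1],[0,0.65,9,0,1],[0,0.65,14,0,1],[0,0.65,16.8,0,1],[0,0.65,16.8,0,1],[0,0.65,16.8,0,1]])

```text
t: 15.82
ee_pos: [0.4139, -0.2852, 0.0587]
orientation: [2.365, 2.065, 0.0]
contact_force: [0.2, 0.2, 0.1]
opening: 1.002
gripper_force: 0.0
```

Call:
inch_along(rows=[[0,0,0,0,0],[0,0,0,0,0],[0,0,0,0,0],[0,0,0,0,0],[0,0,0,0,0],[0,0,0,0,0]])

```text
t: 16.58
ee_pos: [0.4133, -0.2859, 0.0584]
orientation: [2.367, 2.063, 0.0]
contact_force: [-0.7, 1.7, 6.3]
opening: 0.428
gripper_force: 59.8
```

Call:
inch_along(rows=[[0,0,-3,0,0],[0,0,-8,0,0],[0,0,-12,0,0],[0,0,-15,0,0],[0,0,-15,0,0]])

```text
t: 17.2
ee_pos: [0.414, -0.2865, 0.2101]
orientation: [2.364, 2.06, 0.001]
contact_force: [0.3, -0.1, -1.4]
opening: 0.431
gripper_force: 60.1
```

Run:
```python
from h import *
print(go([.4629,-.0015,.2],-.137))
```

```text
(array([ 2.89e-01,  9.40e-03,  9.20e-03, -2.00e-04]), -0.62)
```

In the tool's units: 0.002 m is 0.2, 0.288 m is 28.8.

Call:
inch_along(rows=[[6,0.2,0,0,0],[12,0.4,0,0,0],[18,0.6,0,0,0],[24,0.8,0,0,0],[28.8,0.9,0,0,0],[28.8,0.9,0,0,0],[28.8,0.9,0,0,0],[28.8,0.9,0,0,0]])

```text
t: 18.2
ee_pos: [0.4607, -0.0023, 0.2066]
orientation: [-2.37, -2.062, 0.002]
contact_force: [-0.4, 0.1, -0.4]
opening: 0.43
gripper_force: 60.1
```

Run:
```python
from h import *
np.set_printoptions(precision=4,suppress=True)
print(go([.4623,-.0027,.064],-.137)); p,d,C,st=grab("wrist","w8")
P=cloud(C,d); q=P.reshape(-1,3); t=st["ee_pos"]
q=q[(abs(q[:,0]-t[0])<.03)&(abs(q[:,1]-t[1])<.04)]
for z in (.165,.195,.205,.215,.225,.235): 
    s=q[(q[:,2]>z)&(q[:,2]<z+.01)]; print(z,len(s),(np.mean(s[:,:2],0)-t[:2],np.ptp(s[:,:2],axis=0)) if len(s) else 0)
```

```text
(array([-0.0001,  0.0018,  0.1426, -0.0017]), -0.04)
0.165 402 (array([0.0018, 0.0172]), array([0.0362, 0.0164]))
0.195 1370 (array([0.0009, 0.0139]), array([0.0599, 0.0326]))
0.205 3731 (array([0.0006, 0.0102]), array([0.0599, 0.0336]))
0.215 2890 (array([0.0002, 0.0069]), array([0.0595, 0.0294]))
0.225 3008 (array([-0.0005,  0.0084]), array([0.06 , 0.028]))
0.235 2362 (array([-0.0002,  0.0087]), array([0.0594, 0.0216]))
```

View pics/w8.png

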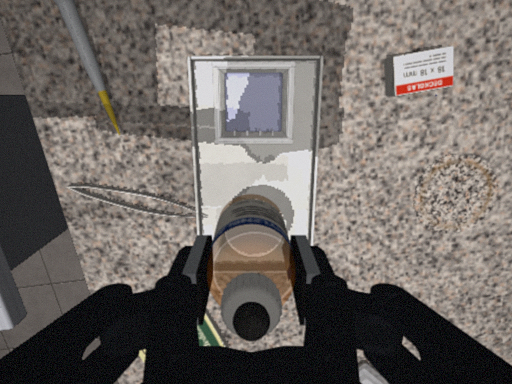

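Wrist view: the dropper is held upright between the fingers, the jar sits centred in the tray at (255,105), and the box is at (421,72).

In the tool's units: 0.144 m is 14.4, 0.143 m is 14.3.

Call:
inch_along(rows=[[0,0.15,4,0,0],[0,0.15,8,0,0],[0,0.15,11.5,0,0],[0,0.15,13.5,0,0],[0,0.15,14.2,0,0],[0,0.15,14.3,0,0],[0,0.15,14.4,0,0],[0,0.15,14.4,0,0]])

```text
t: 19.25
ee_pos: [0.4632, -0.0016, 0.0642]
orientation: [2.367, 2.063, 0.002]
contact_force: [0.3, -0.3, -0.3]
opening: 0.432
gripper_force: 60.2
```

Call:
inch_along(rows=[[0,0,0.1,0,0],[0,0,0.2,0,0],[0,0,0.2,0,0]])

```text
t: 19.62
ee_pos: [0.4627, -0.0013, 0.0614]
orientation: [2.368, 2.064, 0.0]
contact_force: [-0.2, 0.5, 0.6]
opening: 0.429
gripper_force: 60.3
```

Call:
inch_along(rows=[[0,0,0.1,0,0],[0,0,0.1,0,0],[0,0,0.1,0,0]])

```text
t: 20.0
ee_pos: [0.4628, -0.0013, 0.0614]
orientation: [-2.368, -2.064, 0.0]
contact_force: [-5.3, 1.2, 10.8]
opening: 0.433
gripper_force: 61.2
```

In the tool's units: -0.18 m is -18, -0.14 m is -14.

Call:
inch_along(rows=[[0,0,0,0,0.8],[0,0,0,0,1],[0,0,0,0,1],[0,0,-4,0,1],[0,0,-9,0,1],[0,0,-14,0,1],[0,0,-18,0,1],[0,0,-18,0,1]])

```text
t: 21.0
ee_pos: [0.4647, -0.0018, 0.2443]
orientation: [2.364, 2.06, 0.007]
contact_force: [0.2, -0.3, 0.3]
opening: 1.001
gripper_force: 0.0
```

```bash
python3 jar.py w9
```

Run:
```python
from h import *
np.set_printoptions(precision=4,suppress=True)
d=env.grab_frame("wrist")[1]; C=cam("wrist",env.observe()); P=cloud(C,d); q=P.reshape(-1,3); q=q[(abs(q[:,0]-.463)<.04)&(abs(q[:,1])<.03)]
for a,b in ((.07,.08),(.089,.099)):
    s=q[(q[:,2]>a)&(q[:,2]<b)]; print(a,len(s),cv2.minEnclosingCircle((1000*s[:,:2]).astype(np.float32)) if len(s) else 0)
print(go([.56,-.303,.2],-.137))
```

```text
[ 0.4647 -0.0018  0.2443] 1765 ((470.895751953125, 63.960853576660156), (58.320804595947266, 59.1033935546875), 82.17070770263672) 0.07887968528690198
0.07 73 ((460.9351501464844, 2.1220176219940186), 11.235939025878906)
0.089 156 ((460.72222900390625, 0.44010138511657715), 6.10316276550293)
(array([-0.2855,  0.1378,  0.0402, -0.    ]), -0.04)
```

In the tool's units: -0.285 m is -28.5, -0.275 m is -27.5.

Call:
inch_along(rows=[[-5.5,2.7,0,0,1],[-11,5.3,0,0,1],[-16.5,8,0,0,1],[-22,10.7,0,0,1],[-27.5,13.3,2,0,1],[-28.5,13.8,4,0,1],[-28.5,13.8,4,0,1],[-28.5,13.8,4,0,1]])

```text
t: 22.1
ee_pos: [0.5599, -0.3015, 0.1996]
orientation: [-2.366, -2.063, 0.0]
contact_force: [-0.1, -0.9, 0.3]
opening: 1.0
gripper_force: 0.0
```

Run:
```python
from h import *
np.set_printoptions(precision=4,suppress=True)
p,d,C,st=grab("wrist","w10"); P=cloud(C,d); np.save("pics/w10_d.npy",d)
q=P.reshape(-1,3); q=q[(abs(q[:,0]-.56)<.05)&(abs(q[:,1]+.303)<.05)]
for a,b in ((.0105,.02),(.004,.0103)):
    s=q[(q[:,2]>a)&(q[:,2]<b)]; print(a,len(s),np.median(s[:,2]),cv2.minAreaRect((1000*s[:,:2]).astype(np.float32)))
print(st["ee_pos"],st["joint_positions"])
```

```text
0.0105 1402 0.01402763676541488 ((559.8983154296875, -300.3754577636719), (36.81047821044922, 36.98847198486328), 38.474281311035156)
0.004 2201 0.006939796570982482 ((559.7781372070312, -300.51226806640625), (60.09183120727539, 60.1539421081543), 38.85245132446289)
[ 0.5599 -0.3015  0.1996] [-0.618   0.2879  1.5483  0.0002  1.3073 -0.4816]
```

View pics/w10.png

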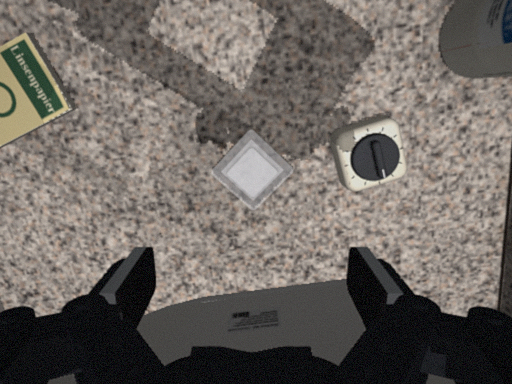

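Wrist view: the lid is at (253,170), turned ~39°, right way up. The timer is at (370,155) and the device edge along the bottom is at row ~300.

Create tips.py:
```python
from h import *
np.set_printoptions(precision=4,suppress=True)
def tips(st,d):
    C=cam("wrist",st); P=cloud(C,d); Rm=R.from_rotvec(st["orientation"]).as_matrix()
    t=(P-st["ee_pos"])@Rm; m=(d>0)&(abs(t[...,0])<.02)&(abs(t[...,1])<.07)&(t[...,2]>-.05)&(t[...,2]<.05)
    for s in (t[m&(t[...,1]<-.005)],t[m&(t[...,1]>.005)]): 
        if len(s): print("tip z",np.percentile(s[:,2],[95,99,100]),"inner y",np.percentile(abs(s[:,1]),[1,99]),len(s))
    return P
if __name__=="__main__":
    st=env.observe(); p,d=env.grab_frame("wrist"); print(st["opening"]); tips(st,d)
```

Run:
```python
from tips import *
st=env.observe(); d=np.load("pics/w10_d.npy"); P=tips(st,d)
q=P.reshape(-1,3); q=q[(q[:,1]<-.33)&(q[:,0]>.45)&(q[:,0]<.7)&(q[:,2]>.02)&(q[:,2]<.3)]
print(len(q),np.percentile(q,[1,50,99],axis=0))
for x in (.48,.52,.56,.6,.64):
    s=q[abs(q[:,0]-x)<.01]; print(x,s[:,1].max() if len(s) else 0, s[:,2].max() if len(s) else 0)
print(go([.5599,-.3004,.1],.675,st))
```

```text
tip z [-0.001   0.0054  0.009 ] inner y [0.0398 0.069 ] 9458
tip z [-0.0012  0.0056  0.009 ] inner y [0.0387 0.0688] 9654
11213 [[ 0.4533 -0.4359  0.0214]
 [ 0.5604 -0.4312  0.068 ]
 [ 0.6681 -0.4292  0.145 ]]
0.48 -0.43152280282207245 0.10019194123020717
0.52 -0.4286016389661612 0.09408458891246577
0.56 -0.42839019365815456 0.09974453373053532
0.6 -0.4286237240891678 0.12399063392877108
0.64 -0.42858849071378335 0.09875133237213901
(array([ 0.0011, -0.0006,  0.1006, -0.811 ]), -0.48)
```

The rows are not in the units I measure in: shifts go in cm and turns go in units of 0.25 rad. I convert before sending: 0.1 m is 10, 0.08 m is 8, -0.811 rad is -3.244.

Call:
inch_along(rows=[[0.1,-0.05,2,-0.72,0.55],[0.1,-0.05,5,-1.44,0.55],[0.1,-0.05,8,-2.16,0.55],[0.1,-0.05,10,-2.88,0.55],[0.1,-0.05,10,-3.244,0.55],[0.1,-0.05,10,-3.244,0.55],[0.1,-0.05,10,-3.244,0.55],[0.1,-0.05,10,-3.244,0.55]])

```text
t: 23.15
ee_pos: [0.5604, -0.3015, 0.1012]
orientation: [1.362, 2.829, -0.0]
contact_force: [-0.3, -0.5, 0.3]
opening: 0.548
gripper_force: 0.0
```

```bash
python3 tips.py;  python3 - <<'E'
from h import *
np.set_printoptions(precision=4,suppress=True)
p,d,C,st=grab("wrist","w11"); P=cloud(C,d)
q=P.reshape(-1,3); q=q[(abs(q[:,0]-.56)<.05)&(abs(q[:,1]+.303)<.05)]
for a,b in ((.0105,.02),(.004,.0103)):
    s=q[(q[:,2]>a)&(q[:,2]<b)]; print(a,len(s),np.median(s[:,2]),cv2.minAreaRect((1000*s[:,:2]).astype(np.float32)))
print(go([.5599,-.3004,.035],.675,st))
E
```

```text
0.5479543025358539
tip z [0.004  0.0138 0.02  ] inner y [0.0192 0.0575] 10370
tip z [0.0042 0.0137 0.0203] inner y [0.02   0.0583] 10340
0.0105 2765 0.01399020367915077 ((559.5258178710938, -300.01226806640625), (36.96305465698242, 36.63429260253906), 38.93555450439453)
0.004 4263 0.0068916585372602035 ((559.9532470703125, -300.503662109375), (60.23818588256836, 60.391502380371094), 39.101531982421875)
(array([ 0.0012,  0.0004,  0.066 , -0.0016]), -1.29)
```

In the tool's units: 0.066 m is 6.6, 0.03 m is 3, -0.007 rad is -0.028.

Call:
inch_along(rows=[[0.1,0.03,3,-0.028,0.55],[0.1,0.03,5.5,-0.028,0.55],[0.1,0.03,6.6,-0.028,0.55],[0.1,0.03,7,-0.028,0.55],[0.1,0.03,7,-0.028,0.55],[0.1,0.03,7,-0.028,0.55]])

```text
t: 24.0
ee_pos: [0.5603, -0.301, 0.0315]
orientation: [1.351, 2.834, -0.0]
contact_force: [0.3, -0.7, 0.5]
opening: 0.549
gripper_force: 0.0
```

In the tool's units: 0.0015 m is 0.15, 0.0005 m is 0.05.

Call:
inch_along(rows=[[0.05,0,0.15,0,0.55],[0.05,0,0.15,0,0.55],[0.05,0,0.15,0,0.55]])

```text
t: 24.38
ee_pos: [0.5593, -0.3002, 0.0289]
orientation: [1.352, 2.836, -0.0]
contact_force: [-0.4, 0.2, 0.3]
opening: 0.547
gripper_force: 0.0
```

Call:
inch_along(rows=[[0.05,0,0,0,0],[0.05,0,0,0,0],[0.05,0,0,0,0],[0.05,0,0,0,0]])

```text
t: 24.88
ee_pos: [0.5593, -0.3, 0.0293]
orientation: [1.352, 2.835, -0.0]
contact_force: [0.3, -0.2, 4.4]
opening: 0.397
gripper_force: 60.2
```

```bash
python3 tips.py
```

```text
0.39741621923253295
tip z [0.0301 0.0306 0.0317] inner y [0.006  0.0688] 17948
tip z [0.03   0.0305 0.0317] inner y [0.006  0.0687] 17987
```

In the tool's units: -0.15 m is -15, -0.12 m is -12.

Call:
inch_along(rows=[[0,0,-2,0,0],[0,0,-7,0,0],[0,0,-12,0,0],[0,0,-15,0,0],[0,0,-15,0,0]])

```text
t: 25.55
ee_pos: [0.5606, -0.3009, 0.1833]
orientation: [1.349, 2.829, -0.002]
contact_force: [0.4, 0.7, -0.7]
opening: 0.397
gripper_force: 59.8
```

Run:
```python
from h import *
print(go([.4709,.0641,.18],-.134))
```

```text
(array([0.3401, 0.1601, 0.0013, 0.815 ]), -1.3)
```

In the tool's units: 0.34 m is 34, 0.3 m is 30, 0.815 rad is 3.26.

Call:
inch_along(rows=[[5,2.4,0,0.48,0],[10,4.8,0,0.96,0],[15,7.1,0,1.44,0],[20,9.4,0,1.92,0],[25,11.8,0,2.4,0],[30,14.2,0,2.88,0],[34,16,0,3.26,0],[34,16,0,3.26,0]])

```text
t: 26.55
ee_pos: [0.4672, 0.0676, 0.1774]
orientation: [-2.359, -2.071, 0.003]
contact_force: [0.4, -0.6, -0.4]
opening: 0.395
gripper_force: 59.8
```

Call:
inch_along(rows=[[0,0,0,0,0],[0,0,0,0,0],[0,0,0,0,0]])

```text
t: 26.92
ee_pos: [0.4693, 0.0641, 0.1786]
orientation: [-2.367, -2.066, 0.001]
contact_force: [0.3, -0.1, -0.1]
opening: 0.398
gripper_force: 59.8
```

Create lid.py:
```python
from h import *
import sys
np.set_printoptions(precision=4,suppress=True)
p,d,C,st=grab("wrist",sys.argv[1]); P=cloud(C,d); q=P.reshape(-1,3); t=st["ee_pos"]
z0=t[2]-.0293+.007
s=q[(abs(q[:,2]-z0)<.003)&(np.hypot(q[:,0]-t[0],q[:,1]-t[1])<.05)]
Rm=R.from_rotvec(st["orientation"]).as_matrix(); l=(s-t)@Rm
print("tcp",t,"flange n",len(s),"tool x",np.percentile(l[:,0],[.5,99.5]),"y",np.percentile(l[:,1],[.5,99.5]),cv2.minAreaRect((1000*s[:,:2]).astype(np.float32)))
s=q[(q[:,2]>.074)&(q[:,2]<.084)&(abs(q[:,0]-.472)<.05)&(abs(q[:,1]-.063)<.05)]
a=np.array([.1364,.9907]); l=(s[:,:2]-[.4636,-.0031])@np.c_[a,[a[1],-a[0]]]
print("jar n",len(s),"long",np.percentile(l[:,0],[.5,99.5]),"short",np.percentile(l[:,1],[.5,99.5]),cv2.minAreaRect((1000*s[:,:2]).astype(np.float32)))
print("ydir",np.arctan2(Rm[1,1],Rm[0,1]))
```

```bash
python3 lid.py w12
```

```text
tcp [0.4693 0.0641 0.1786] flange n 5211 tool x [-0.0302  0.0291] y [-0.0302  0.0289] ((468.59619140625, 63.48185729980469), (60.40330505371094, 59.953636169433594), 81.91870880126953)
jar n 1090 long [0.0735 0.0968] short [-0.0313  0.0276] ((473.31817626953125, 81.27993774414062), (23.842798233032227, 59.44109344482422), 82.02564239501953)
ydir -0.13546757694581021
```

View pics/w12.png

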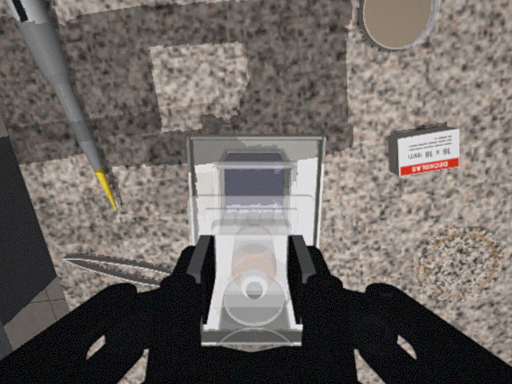

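Wrist view: the lid is in hand, aligned over the jar (inner mouth at ~(253,180)), and the dropper and beaker are visible below through the lid.

Run:
```python
from h import *
print(go([.4716,.0644,.113],-.1358))
```

```text
(array([0.0004, 0.0022, 0.0657, 0.0004]), 0.1)
```

In the tool's units: 0.066 m is 6.6, 0.06 m is 6.

Call:
inch_along(rows=[[0,0.2,2,0,0],[0,0.2,4.5,0,0],[0,0.2,6,0,0],[0,0.2,6.6,0,0],[0,0.2,6.6,0,0],[0,0.2,6.6,0,0],[0,0.2,6.6,0,0]])

```text
t: 27.85
ee_pos: [0.4718, 0.0649, 0.1136]
orientation: [2.364, 2.067, 0.002]
contact_force: [-0.7, 0.1, -0.5]
opening: 0.392
gripper_force: 59.8
```

```bash
python3 lid.py w13
```

```text
tcp [0.4718 0.0649 0.1136] flange n 5219 tool x [-0.0303  0.0291] y [-0.0302  0.0289] ((471.0889587402344, 64.22636413574219), (60.18033981323242, 60.08306884765625), 82.54336547851562)
jar n 832 long [0.0942 0.097 ] short [-0.0312  0.0278] ((474.6513671875, 91.73526000976562), (3.689096689224243, 59.84787368774414), 82.77693939208984)
ydir -0.13396030826643113
```

Call:
inch_along(rows=[[0,0,0.3,0,0],[0,0,0.5,0,0],[0,0,0.7,0,0],[0,0,0.8,0,0],[0,0,0.85,0,0],[0,0,0.85,0,0]])

```text
t: 28.65
ee_pos: [0.4711, 0.0649, 0.1045]
orientation: [-2.365, -2.068, 0.0]
contact_force: [-0.6, -0.7, 3.2]
opening: 0.392
gripper_force: 60.1
```

In the tool's units: 0.001 m is 0.1.

Call:
inch_along(rows=[[0,0,0.1,0,0],[0,0,0.1,0,0]])

```text
t: 28.9
ee_pos: [0.4713, 0.0649, 0.1045]
orientation: [-2.365, -2.068, 0.0]
contact_force: [-5.0, -0.4, 11.0]
opening: 0.397
gripper_force: 61.1
```

Call:
inch_along(rows=[[0,0,0,0,0.6],[0,0,0,0,0.6],[0,0,0,0,0.6],[0,0,-3,0,0.6],[0,0,-7,0,0.7],[0,0,-11,0,1],[0,0,-14,0,1],[0,0,-14,0,1]])

```text
t: 29.9
ee_pos: [0.4729, 0.0648, 0.246]
orientation: [2.362, 2.065, 0.007]
contact_force: [-1.0, 0.4, -0.6]
opening: 1.002
gripper_force: 0.0
```

Run:
```python
from h import *
np.set_printoptions(precision=4,suppress=True)
p,d,C,st=grab("wrist","w14"); P=cloud(C,d)
q=P.reshape(-1,3); q=q[(abs(q[:,0]-.471)<.05)&(abs(q[:,1]-.064)<.05)]
for a,b in ((.0855,.095),(.0795,.0845),(.07,.0785)):
    s=q[(q[:,2]>a)&(q[:,2]<b)]; print(a,len(s),np.median(s[:,2]),np.ptp(s[:,2]),cv2.minAreaRect((1000*s[:,:2]).astype(np.float32)))
print(go([.62,.065,.2],-.134,st))
```

```text
0.0855 1677 0.08919105895868362 0.006138546093331865 ((470.5042724609375, 64.11552429199219), (37.131473541259766, 36.96435546875), 81.29009246826172)
0.0795 2510 0.0821062945343912 0.004780388439909189 ((470.6721496582031, 64.26348876953125), (59.366424560546875, 60.15647506713867), 82.43253326416016)
0.07 4 0.07780591504631018 0.007825595148347742 ((482.909423828125, 51.03852844238281), (86.09968566894531, 2.4399757385253906), 60.7764778137207)
(array([0.0198, 0.1455, 0.0469, 0.    ]), 0.1)
```

In the tool's units: 0.145 m is 14.5, 0.1 m is 10.

Call:
inch_along(rows=[[0.6,5,0,0,1],[1.2,10,2,0,1],[2,14.5,4.5,0,1],[2,14.5,4.5,0,1],[2,14.5,4.5,0,1]])

```text
t: 30.58
ee_pos: [0.6163, 0.0654, 0.1962]
orientation: [-2.363, -2.066, 0.004]
contact_force: [-0.3, 0.3, -0.3]
opening: 0.997
gripper_force: 0.0
```

Run:
```python
from h import *
np.set_printoptions(precision=4,suppress=True)
p,d,C,st=grab("wrist","w15"); P=cloud(C,d)
q=P.reshape(-1,3); q=q[(abs(q[:,0]-.625)<.06)&(abs(q[:,1]-.07)<.06)]
s=q[(q[:,2]>.018)&(q[:,2]<.028)]; r=cv2.minAreaRect((1000*s[:,:2]).astype(np.float32)); print(len(s),np.median(s[:,2]),r,cv2.boxPoints(r))
```

```text
2024 0.022241681406773933 ((622.8292846679688, 68.71665954589844), (52.03150177001953, 34.577117919921875), 1.9081876277923584) [[596.2523  85.1294]
 [597.4036  50.5714]
 [649.4063  52.304 ]
 [648.2549  86.8619]]
```

View pics/w15.png

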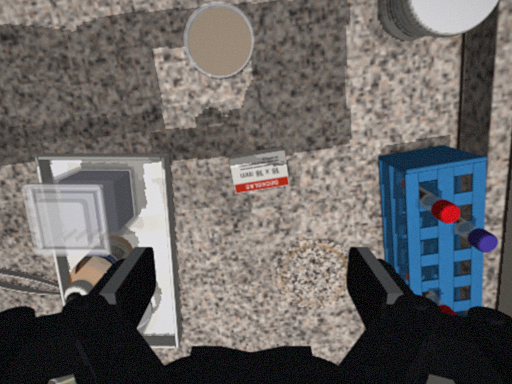

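Wrist view: the box is at (259,172) with its long side along world x, and the lid is seated on the jar at left. The rack is at right, 120 px away.

Run:
```python
from h import *
print(go([.6228,.0687,.1],1.604))
```

```text
(array([0.0041, 0.0057, 0.0978, 1.4037]), 0.11)
```

In the tool's units: 0.095 m is 9.5, 0.08 m is 8, -1.44 rad is -5.76.

Call:
inch_along(rows=[[0.2,0.3,1,-0.72,0.7],[0.4,0.55,2,-1.44,0.7],[0.4,0.55,4,-2.16,0.7],[0.4,0.55,6,-2.88,0.7],[0.4,0.55,8,-3.6,0.7],[0.4,0.55,9.5,-4.32,0.7],[0.4,0.55,9.5,-5.04,0.7],[0.4,0.55,9.5,-5.76,0.7]])

```text
t: 31.62
ee_pos: [0.6234, 0.0686, 0.1053]
orientation: [0.405, 3.113, 0.0]
contact_force: [0.2, 0.6, -0.1]
opening: 0.698
gripper_force: 0.0
```

Run:
```python
from h import *
print(go([.6228,.0687,.08],1.604))
```

```text
(array([ 7.000e-04, -1.000e-04,  2.530e-02, -2.919e-01]), -1.33)
```

Call:
inch_along(rows=[[0.05,0,1.5,-0.6,0.7],[0.05,0,2.5,-1.168,0.7],[0.05,0,2.5,-1.168,0.7],[0.05,0,2.5,-1.168,0.7]])

```text
t: 32.12
ee_pos: [0.6235, 0.0687, 0.0801]
orientation: [-0.039, 3.139, -0.0]
contact_force: [0.0, 0.7, -0.4]
opening: 0.697
gripper_force: 0.0
```

Run:
```python
from h import *
np.set_printoptions(precision=4,suppress=True)
p,d,C,st=grab("wrist","w16"); P=cloud(C,d)
q=P.reshape(-1,3); q=q[(abs(q[:,0]-.625)<.06)&(abs(q[:,1]-.07)<.06)]
s=q[(q[:,2]>.019)&(q[:,2]<.026)]; r=cv2.minAreaRect((1000*s[:,:2]).astype(np.float32)); print(len(s),np.median(s[:,2]),r)
print(go([.6228,.0687,.0255],1.604))
```

```bash
python3 tips.py
```

```text
4757 0.022281990089200843 ((623.3845825195312, 68.66458129882812), (52.77424240112305, 34.155235290527344), 1.9774370193481445)
(array([ 0.001 ,  0.    ,  0.0545, -0.0081]), -1.61)
0.7008380216158409
tip z [0.0034 0.0122 0.018 ] inner y [0.023  0.0611] 10308
tip z [0.0032 0.0122 0.0176] inner y [0.025  0.0632] 10305
```

Call:
inch_along(rows=[[0.05,0,3,-0.032,0.7],[0.05,0,4.8,-0.032,0.7],[0.05,0,5.4,-0.032,0.7],[0.05,0,5.4,-0.032,0.7],[0.05,0,5.4,-0.032,0.7]])

```text
t: 32.85
ee_pos: [0.6234, 0.0686, 0.0252]
orientation: [-0.055, 3.14, -0.0]
contact_force: [0.8, 0.1, 0.8]
opening: 0.701
gripper_force: 0.0
```

Call:
inch_along(rows=[[0,0,0,0,0],[0,0,0,0,0],[0,0,0,0,0],[0,0,0,0,0],[0,0,0,0,0]])

```text
t: 33.48
ee_pos: [0.6234, 0.0686, 0.0254]
orientation: [-0.055, 3.139, -0.0]
contact_force: [-0.0, -0.5, 6.0]
opening: 0.385
gripper_force: 60.4
```

Call:
inch_along(rows=[[0,0,-3,0,0],[0,0,-8,0,0],[0,0,-13,0,0],[0,0,-17,0,0],[0,0,-17,0,0]])

```text
t: 34.1
ee_pos: [0.6249, 0.0687, 0.1988]
orientation: [-0.055, 3.133, -0.0]
contact_force: [0.4, -0.5, -1.9]
opening: 0.386
gripper_force: 59.8
```

Run:
```python
from h import *
print(go([.443,-.1482,.2],-.137))
```

```text
(array([ 0.1894, -0.2103, -0.0026, -1.3985]), -1.62)
```

Run:
```python
from h import *
np.set_printoptions(precision=4,suppress=True)
print(onplane(cam("scene"),[(226,278),(255,290),(231,328),(196,308)],0.002)); print(go([.4418,-.1485,.2],-.137))
```

```text
[[ 0.3818 -0.1519  0.002 ]
 [ 0.4071 -0.2127  0.002 ]
 [ 0.3205 -0.2483  0.002 ]
 [ 0.2961 -0.1735  0.002 ]]
(array([ 0.1906, -0.2106, -0.0026, -1.3985]), -1.62)
```

Call:
inch_along(rows=[[2.2,-2.5,0,0.72,0],[4.5,-5,0,1.44,0],[6.7,-7.5,0,2.16,0],[9,-10,0,2.88,0],[11.2,-12.5,0,3.6,0],[13.5,-15,0,4.32,0],[15.7,-17.5,0,5.04,0],[18,-20,0,5.76,0]])

```text
t: 35.1
ee_pos: [0.4479, -0.1378, 0.1924]
orientation: [-2.035, -2.39, 0.001]
contact_force: [-0.4, -1.0, -0.4]
opening: 0.384
gripper_force: 59.8
```

Run:
```python
from h import *
print(go([.4418,-.1485,.2],-.137))
```

```text
(array([-0.0096, -0.0078, -0.0076,  0.2972]), -0.63)
```

In the tool's units: -0.01 m is -1, -0.008 m is -0.8, 0.297 rad is 1.188.

Call:
inch_along(rows=[[-1,-0.8,0,0.6,0],[-1,-0.8,0,1.188,0],[-1,-0.8,0,1.188,0],[-1,-0.8,0,1.188,0]])

```text
t: 35.6
ee_pos: [0.443, -0.1483, 0.1934]
orientation: [-2.358, -2.074, 0.001]
contact_force: [0.2, 0.0, -0.2]
opening: 0.381
gripper_force: 59.8
```

Run:
```python
from h import *
np.set_printoptions(precision=4,suppress=True)
p,d,C,st=grab("wrist","w17"); P=cloud(C,d); q=P.reshape(-1,3); t=st["ee_pos"]; z=t[2]-.0034
s=q[(abs(q[:,2]-z)<.003)&(abs(q[:,0]-t[0])<.016)&(abs(q[:,1]-t[1])<.04)]; print(t,len(s),s.min(0),s.max(0))
s=q[(q[:,2]>.082)&(q[:,2]<.092)&(abs(q[:,0]-.454)<.05)&(abs(q[:,1]+.067)<.05)]; print(len(s),cv2.minEnclosingCircle((1000*s[:,:2]).astype(np.float32)))
print(go([.4418,-.1485,.030],-.137))
```

```text
[ 0.443  -0.1483  0.1934] 8019 [ 0.4271 -0.1758  0.187 ] [ 0.459  -0.1192  0.1929]
2406 ((453.6459045410156, -67.01179504394531), 35.154380798339844)
(array([-0.0004, -0.0012,  0.1636,  0.0086]), -0.36)
```

View pics/w17.png

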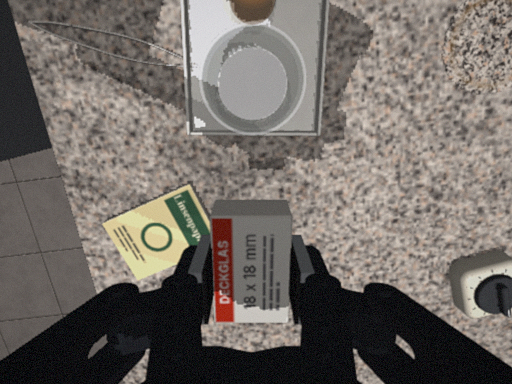

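Wrist view: the box is held long-side along the row and centred under the tray's near end (beaker at (253,82), tray end at row 133). The card corner is left of the left finger.

Call:
inch_along(rows=[[0,-0.1,4,0.034,0],[0,-0.1,8,0.034,0],[0,-0.1,11,0.034,0],[0,-0.1,13,0.034,0],[0,-0.1,13,0.034,0],[0,-0.1,13,0.034,0]])

```text
t: 36.4
ee_pos: [0.443, -0.1487, 0.0651]
orientation: [2.369, 2.062, 0.0]
contact_force: [0.1, -0.5, -0.1]
opening: 0.381
gripper_force: 59.8
```

Run:
```python
from h import *
print(go([.4418,-.1485,.028],-.137))
```

```text
(array([ 0.0001, -0.0013,  0.037 , -0.0015]), -0.35)
```

Call:
inch_along(rows=[[0,-0.1,1.2,0,0],[0,-0.1,2.4,0,0],[0,-0.1,3.2,0,0],[0,-0.1,3.6,0,0],[0,-0.1,3.7,0,0],[0,-0.1,3.7,0,0],[0,-0.1,3.7,0,0]])

```text
t: 37.28
ee_pos: [0.4418, -0.1486, 0.0276]
orientation: [2.37, 2.061, 0.0]
contact_force: [0.2, -0.1, -0.9]
opening: 0.386
gripper_force: 59.8
```

In the tool's units: 0.0025 m is 0.25, 0.0015 m is 0.15.

Call:
inch_along(rows=[[0,0,0.15,0,0],[0,0,0.25,0,0],[0,0,0.25,0,0]])

```text
t: 37.65
ee_pos: [0.4416, -0.1485, 0.0253]
orientation: [2.371, 2.061, -0.0]
contact_force: [-2.2, 0.8, 6.2]
opening: 0.383
gripper_force: 60.6
```

Call:
inch_along(rows=[[0,0,0,0,0.6],[0,0,0,0,0.6],[0,0,0,0,0.6],[0,0,-3,0,0.6],[0,0,-7,0,0.6],[0,0,-12,0,0.6],[0,0,-17,0,0.8],[0,0,-22,0,1]])

```text
t: 38.65
ee_pos: [0.4412, -0.1483, 0.2464]
orientation: [2.371, 2.061, 0.0]
contact_force: [0.5, -1.3, -0.5]
opening: 0.981
gripper_force: 0.0
```

Run:
```python
from h import *
np.set_printoptions(precision=4,suppress=True)
p,d,C,st=grab("wrist","w18"); P=cloud(C,d); q=P.reshape(-1,3)
s=q[(q[:,2]>.018)&(q[:,2]<.027)&(abs(q[:,0]-.442)<.04)&(q[:,1]<-.116)&(q[:,1]>-.2)]; print(len(s),np.median(s[:,2]),cv2.minAreaRect((1000*s[:,:2]).astype(np.float32)))
s=q[(q[:,2]>.075)&(q[:,2]<.095)&(abs(q[:,0]-.454)<.05)&(abs(q[:,1]+.067)<.05)]; print(cv2.minEnclosingCircle((1000*s[:,:2]).astype(np.float32)))
p,d,C,st=grab("scene","s_end"); print(env.observe()["contact_force"])
```

```text
1468 0.022323464988571462 ((440.67132568359375, -147.67318725585938), (52.007545471191406, 33.243282318115234), 82.88141632080078)
((453.59625244140625, -67.02079772949219), 35.05808639526367)
[ 1.3524 -1.077   0.6053]
```

View pics/s_end.png

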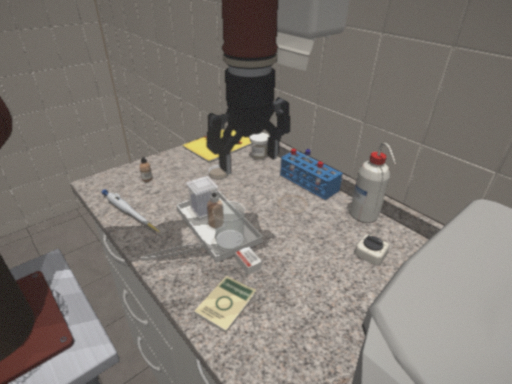

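The final scene view shows the lidded jar (203,195), the dropper (215,211) and the beaker (230,240) in a row, with the box at (248,259) beside the beaker's end. The oil bottle is untouched at (146,170) and the gripper is clear, so I am handing in the job.

```bash
python3 -c "
from workcell import env
print(env.finish_job())"
```

```text
the job is handed in; nothing more can be done
None
```

The job is done and handed in at about 39 s: beaker, large dropper bottle and lidded jar stand upright in a row along the tray, with the beaker at the wash-bottle end, the lid measured fully seated, the cover-glass box about 12 mm beyond the beaker's end in line with the row, and the small dropper bottle untouched; no verdict was returned.

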